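# Disinfect the thermometer probe at the dip station

### The job

Turn the dip station's carousel by its knob until the open pot clicks into place at the gap in the front of the clear hood. Take the pen thermometer from its cradle and, without knocking or scraping pot or hood hard, dip its steel probe about 5 cm deep into the open pot and hold it there for a full second. Then lay it to drain in the empty middle cradle of the pen rack, fully home, and let go; leave the carousel at its click, the pen torch in its cradle, and the things around where they are.

Things in the scene. Friction and masses are not known exactly. Their poses are not given: they have to be found in the camera images.
- carousel (a joint): Carousel angle, rad, anticlockwise positive from above. 0 = open pot in the middle of the hood's gap. Spring detents (clicks) every 1.571 rad, also at 0: each draws in over its last 0.1 rad and takes about 0.2 N m to enter or leave; between them friction is light (0.03 N m). Starts between clicks at 0.7 to 1.3: turn it clockwise.
- knob (a point): Point on the vertical turning axis in the grey bar knob, 12 mm below its top; turns with the carousel. Bar 62 mm along local x, 15 mm thick (y), 36 mm high, on a flat 60 mm disc 24 mm below this point. Its end with a white line (local -x) points to the open pot. The hood's flat top lies 34 mm below this point; over the gap it reaches 70 mm from the axis.
- dip_station: Fixed round white base, 244 mm across; origin on the turning axis at table height. A clear hood 142 mm high with a 124 degree gap facing local -x covers the carousel, on which four steel pots lean outward: three lidded, one open.
- open_pot (a point): The open steel pot: 75 mm high, mouth 36 mm wide inside and 41 mm over the rim, 30 mm wide at its floor, which is 4 mm above the underside. This point is the centre of its underside; local z is the pot's axis, out of the mouth, leaning 28 degrees outward from vertical (toward the station's local -x at carousel 0).
- pot_mouth (a point): Centre of the open pot's mouth, at rim height; its z axis is the pot's axis, pointing out.
- probe_pen_mid (a point): Centre of the pen thermometer's white case, 115 mm long (z), 24 wide (y), 16 thick (x), with a dark display. Local z runs from probe to butt: butt at +57.5 mm, case shoulder at -57.5, tip of the 8 mm thick, 70 mm long steel probe at -127.5. Loose, 60 g. In its cradle it leans 28 degrees, butt up and toward the rack's front; the top 60 mm is clear to grip across y.
- probe_tip (a point): Tip of the pen thermometer's steel probe; axes as probe_pen_mid.
- torch_pen_mid (a point): Centre of the case of the loose pen torch, a bystander in the other outer cradle: same white case and axes, but a short thick grey lamp end (32 mm) in place of the long probe, a grey button on its butt and a steel clip on its front.
- pen_rack: Fixed sheet-metal rack, 200 mm wide (local y), 125 deep, 128 high; origin under its centre at table height, front faces local -x. Three open cradles at local y = +64, 0 and -64 mm: the two pens lie in the outer ones (which in which varies), the middle one is empty.
- mid_cradle: Empty middle cradle, an open white trough leaning 28 degrees. Local z: up its slope, toward the rack's front; x: out of its floor; y: across. 32 mm wide inside, walls 13 mm high reaching z = 47 mm. The case's shoulder rests on two stop lugs at z = 0, the probe hangs through the 16 mm slot between them. A pen can be lowered in straight down.
- mid_cradle_seat (a point): Where the centre of a pen's case lies when home in the middle cradle (57.5 mm up the slope from the lugs, 8.5 mm off the floor); axes as mid_cradle.
- tray_front: Bystander: grey pulp kidney tray, 128 x 258 x 46 mm, loose; origin at the centre of its underside.
- tweezers: Bystander: steel tweezers, 127 mm long, lying loose; origin at its underside.
- thermometer: Bystander: white infra-red thermometer lying on its side, 95 x 118 x 35 mm, loose.
- syringe_2: Bystander: capped 1 ml syringe, 115 mm long, lying loose.
- probe_pen: The pen thermometer as a whole; origin at its probe tip, z along the pen to its butt (see probe_pen_mid).

How it is judged:
By the outcome, as a careful person would: the job done as asked, in the order asked, and still so for the second after the job is handed in, with the robot touching nothing.
It also fails if it takes over 61 s, if anything falls off the work surface, if the arm or the gripper's body presses on something with over 40 N, if the wrist force passes 120 N, or if a joint passes its speed limit or range.

### The arm

A 6-joint arm with a two-finger parallel gripper is mounted at the origin on a cart in front of the work surface, level with it; the furniture and walls round the work are solid. World frame = base frame: x ahead of the robot, y to its left, z up, the work surface at z = 0. Lengths are in m, angles in rad, forces in N, time in s.
With the tool pointing down it reaches from about 0.425 to 0.95 m from the base axis. Payload 3.5 kg.
Tool frame: the origin (TCP) lies midway between the tips of the shut fingers; the grasp point (between the pads) lies 19 mm behind it; z points along the fingers, y is the direction in which the jaws open and shut (so a half turn about z gives the same grasp; the last joint's range is limited). The gripper opens to 85 mm and grips with 20 to 120 N. Pads are 22 mm wide; open, the fingers measure 114 mm over their backs; the gripper's body (76 mm by 85 mm) begins 54 mm behind the grasp point. The pads swing forward as they close: fully open they stand 13 mm farther back than shut.
Start: joints at [-1.288, 0.286, 1.577, -0, 1.279, -0.15], TCP at [0.283, -0.613, 0.231] pointing down, gripper open.
Joint ranges: [-2.77, 2.77], [-0.9, 2.22], [0.21, 2.48], [-1.53, 4.67], [0.24, 2.81], [-2.84, 2.84]. Speed limits (rad/s): [2.79, 2.79, 3.14, 3.14, 3.14, 3.14].

### API

Orientations are given as a unit quaternion [x, y, z, w].
In Python, from plant import * gives the robot as it stands.
- The arm moves only by the shell command python3 -m jog 'ROWS' [FORCE]. ROWS is a JSON object of lists of equal length, an entry for each row: "travel": the shift along the world's x, y, z in mm, a list of three; "dr": the turn, a rotation vector about the world's x, y, z in degrees, a list of three; "jaw": the closure in counts, from 0 (fully open) to 255 (shut). In form: {"travel": [[x, y, z], ...], "dr": [[wx, wy, wz], ...], "jaw": [jaw, ...]}. A call has 1 to 5 rows; each row shifts and turns the commanded pose from where the row before left it; what a row does not reach is not made up. A row lasts 1/12 s, in which the tool goes at most 41.7 mm and 7.16 degrees, less where a joint would pass 70% of its speed; a pose out of reach is approached as far as the arm can. A call is refused whole if a number of a shift passes 41.7 or a number of a turn 7.16, either way. A call with a gripper value outside its range is refused whole. The fingers move at their own pace and stop on an object; FORCE is the grip in N (left out, the last holds). Time passes only in rows, so rows that do not move let the fingers close. It gives the time, the measured TCP pose, the force and the opening at its end, in the units of the state.
- get_state(): the state, without advancing time (a new reading comes with each control period).
- read_camera(name): name is "side" or "top" or "wrist"; returns the picture (420x560x3 uint8, red, green, blue); there is no depth.
- camera_info(name): a dict with "K" (3x3 intrinsics, pixels), "R" (3x3) and "t" (3): a world point X has camera coordinates R X + t; the wrist camera has in their place "mount" (4x4, takes a point from camera to tool coordinates, whose origin is the TCP and whose axes are the flange's). Camera axes: x right, y down, z forward; pixel columns grow to the right and rows downward; lengths in m; the calibration is good to about 2 mm. A picture is of the moment at which its call begins: read the wrist's pose just before it. camera_info takes no time and is no camera call.
- sign_off(): hands the job in, once; it reports no verdict.
The state is a dict: "time": time; "qpos": joint angles; "dq": joint speeds; "joint_efforts": joint torques, N m; "eef_pos": TCP position; "tcp_rot": TCP orientation; "contact_force": force on the tool from outside, world axes, zero at the start; "wrist_torque": the same for the moment, N m; "opening": opening from 0.0 (shut) to 1.0 (fully open).
Only numpy, scipy, OpenCV 4.12 (cv2) and the standard library are available. Lean on these libraries where they do the work, as an engineer would, in place of code of your own. Each camera call takes 0.05 s, during which the arm holds its last target. There are 200 camera calls.

## Working session

There is one attempt and no reset: what is moved stays moved. The work goes in short steps, Python scripts to look and compute and a shell command to move; the robot and the scene stay as the last step left them, time stands still between calls to the robot, and variables do not carry over. Pictures are saved under pics/ and viewed, about 8 in all and at most 12, crops included, and the job is handed in when it is done.

```bash
ls; mkdir -p pics; python3 - <<'E'
from plant import *
import cv2,numpy as np
np.set_printoptions(precision=4,suppress=True)
for n in ["side","top"]:
    im=read_camera(n); cv2.imwrite(f"pics/{n}0.png",im[:,:,::-1])
for n in ["side","top","wrist"]: print(n,camera_info(n))
print(get_state())
E
```

```text
pics
side {'K': array([[530.0903,   0.    , 278.8109],
       [  0.    , 530.0903, 205.5165],
       [  0.    ,   0.    ,   1.    ]]), 'R': array([[-0.9517, -0.3063,  0.0216],
       [-0.2091,  0.5951, -0.7759],
       [ 0.2248, -0.743 , -0.6304]]), 't': array([0.4871, 0.2507, 1.2573])}
top {'K': array([[455.4739,   0.    , 293.9776],
       [  0.    , 455.4739, 205.6749],
       [  0.    ,   0.    ,   1.    ]]), 'R': array([[-0.0048, -1.    ,  0.0041],
       [-0.9927,  0.0042, -0.1206],
       [ 0.1206, -0.0047, -0.9927]]), 't': array([-0.0945,  0.5552,  1.4035])}
wrist {'K': array([[375.1846,   0.    , 274.4462],
       [  0.    , 375.1846, 212.7023],
       [  0.    ,   0.    ,   1.    ]]), 'mount': array([[-0.    , -0.9556, -0.2947,  0.0757],
       [ 1.    , -0.0001,  0.0003,  0.0006],
       [-0.0003, -0.2947,  0.9556, -0.1439],
       [ 0.    ,  0.    ,  0.    ,  1.    ]])}
{'time': 0.1, 'qpos': array([-1.288 ,  0.2871,  1.578 , -0.    ,  1.2786, -0.15  ]), 'dq': array([ 0.0009, -0.002 , -0.0034,  0.0007,  0.0021, -0.0011]), 'joint_efforts': array([  0.0007, -40.7298, -29.37  ,  -0.0001,   0.0034,   0.    ]), 'eef_pos': array([ 0.283 , -0.6122,  0.23  ]), 'tcp_rot': array([ 0.9767,  0.2147, -0.0001, -0.0011]), 'contact_force': array([-0.176 ,  0.2815, -0.1117]), 'wrist_torque': array([-0.0007,  0.0001,  0.0251]), 'opening': 0.9985743923995462}
```

View pics/side0.png

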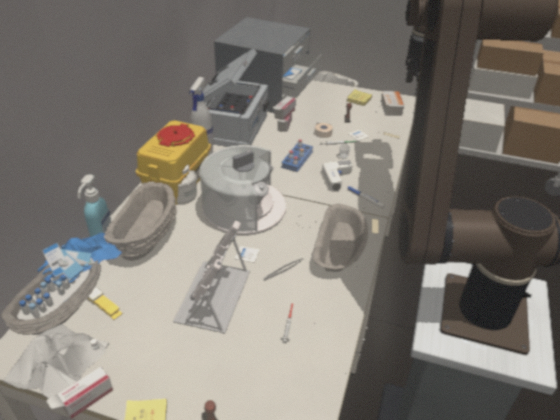

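View pics/top0.png

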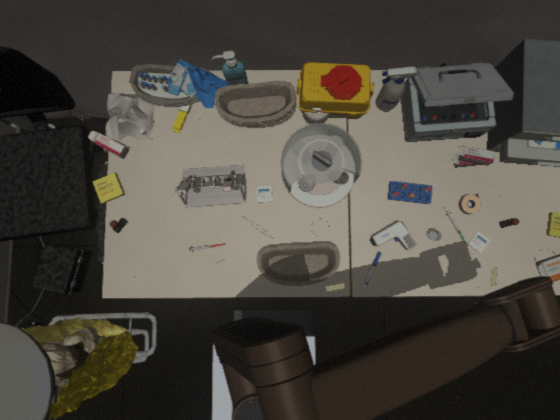

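The side view shows the station (knob near (243,158)) and the rack (about (213,285)). The top view shows the station at about (320,165) and the rack at about (213,186). I'll enlarge both.

```bash
cat > h.py <<'E'
import numpy as np,cv2
from plant import *
from scipy.spatial.transform import Rotation as Ro
np.set_printoptions(precision=4,suppress=True)
def cam(n,st=None):
    c=camera_info(n)
    if n!="wrist": return c["K"],c["R"],c["t"]
    T=np.eye(4);T[:3,:3]=Ro.from_quat(st["tcp_rot"]).as_matrix();T[:3,3]=st["eef_pos"]
    M=np.linalg.inv(T@c["mount"]);return c["K"],M[:3,:3],M[:3,3]
def ray(c,uv):
    K,R,t=c;d=R.T@np.linalg.solve(K,np.array([uv[0],uv[1],1.]));return -R.T@t,d/np.linalg.norm(d)
def plane(c,uv,z):
    o,d=ray(c,uv);return o+d*(z-o[2])/d[2]
def tri(c1,u1,c2,u2):
    o1,d1=ray(c1,u1);o2,d2=ray(c2,u2)
    s=np.linalg.lstsq(np.c_[d1,-d2],o2-o1,rcond=None)[0];a=o1+s[0]*d1;b=o2+s[1]*d2
    return (a+b)/2,np.linalg.norm(a-b)
def proj(c,X):
    K,R,t=c;p=K@(R@np.asarray(X)+t);return p[:2]/p[2]
E
python3 - <<'E'
from h import *
s=cv2.imread("pics/side0.png");t=cv2.imread("pics/top0.png")
a=cv2.resize(s[140:335,165:300],None,fx=3,fy=3,interpolation=3)
b=cv2.resize(t[110:220,170:370],None,fx=2,fy=2,interpolation=3)
b=cv2.resize(t[115:215,170:370],(800,400),interpolation=3)
cv2.imwrite("pics/sc.png",a);cv2.imwrite("pics/tc.png",b)
c=cam("top")
print(plane(c,(321,158),.188),plane(c,(213,186),.06))
E
```

```text
[ 0.6726 -0.174   0.188 ] [0.6143 0.1548 0.06  ]
```

View pics/sc.png

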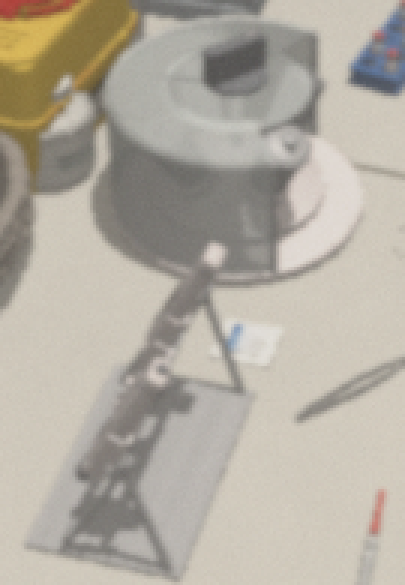

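View pics/tc.png

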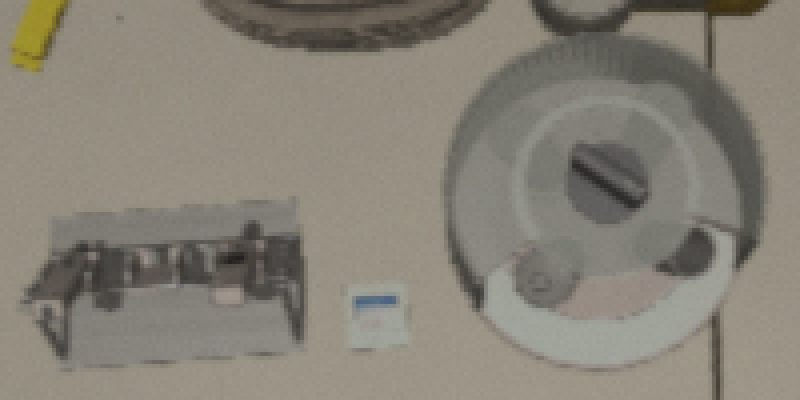

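The top crop shows a bar knob at about (608,180). The open pot is the dark mouth at (688,252), and the gap faces down (-x). The rack pens can't be made out at this resolution. I'll move to a vantage point that covers both with the wrist camera.

```bash
for i in 1 2 3; do python3 -m jog '{"travel":[[18,38,12],[18,38,12],[18,38,12],[18,38,12],[18,38,12]],"dr":[[0,0,0],[0,0,0],[0,0,0],[0,0,0],[0,0,0]],"jaw":[0,0,0,0,0]}'; done
python3 - <<'E'
from h import *
st=get_state();im=read_camera("wrist");cv2.imwrite("pics/w1.png",im[:,:,::-1])
import pickle;pickle.dump(cam("wrist",st),open("w1.pkl","wb"));print(st["eef_pos"],st["tcp_rot"])
cv2.imwrite("pics/w1b.png",cv2.resize(im[:,:,::-1],(800,600),interpolation=3))
E
```

```text
time: 0.52
eef_pos: [0.3691, -0.4297, 0.2882]
tcp_rot: [0.977, 0.214, -0.0, -0.001]
contact_force: [0.8, 0.3, -0.2]
opening: 1.0
time: 0.93
eef_pos: [0.4548, -0.2486, 0.3458]
tcp_rot: [0.977, 0.215, -0.0, -0.0]
contact_force: [0.8, 0.0, -0.6]
opening: 0.998
time: 1.35
eef_pos: [0.5406, -0.0675, 0.403]
tcp_rot: [0.977, 0.215, -0.0, -0.0]
contact_force: [1.3, -0.6, -0.4]
opening: 1.0
[ 0.5406 -0.0675  0.403 ] [ 0.9767  0.2148 -0.0002 -0.0001]
```

View pics/w1b.png

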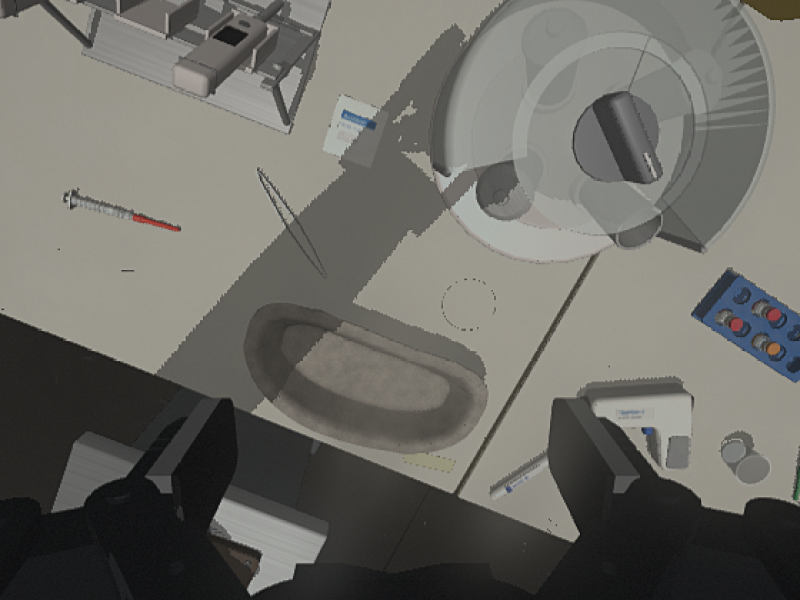

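The wrist view shows the pen thermometer (with display) in the cradle on the -y side, butt near (193,78). The knob disc centre is at about (615,137), the open pot mouth at (638,230), and a lidded pot at (503,190).

```bash
python3 - <<'E'
from h import *
import pickle
w=pickle.load(open("w1.pkl","rb"));t=cam("top");s=cam("side");k=.7
P=lambda u,z:plane(w,(u[0]*k,u[1]*k),z)
print("disc",P((615,137),.152))
a=P((620,96),.188);b=P((650,177),.188);print("bar",a,b,(a+b)/2,np.linalg.norm(a-b),np.degrees(np.arctan2(*(a-b)[[1,0]])))
print("mouth",P((638,230),.1))
for z in (.1,.12,.14,.16):print("butt",z,P((193,78),z), proj(t,P((193,78),z)),proj(s,P((193,78),z)))
# tri
print(tri(w,(193*k,78*k),t,(227.3,188.7)))
print(tri(w,(193*k,78*k),s,(165+214/3,140+253/3)))
print(tri(w,(615*k,137*k),t,(170+605/4,115+183/4)))
# base plate corners of rack at z=0
for p in [(170+65/4,115+368/4),(170+303/4,115+350/4),(170+298/4,115+200/4),(170+52/4,115+217/4)]: print(plane(t,p,0))
for p in [(165+25/3,140+545/3),(165+180/3,140+580/3),(165+255/3,140+395/3),(165+120/3,140+370/3)]: print(plane(s,p,0))
E
```

```text
disc [ 0.6762 -0.1783  0.152 ]
bar [ 0.6925 -0.1552  0.188 ] [ 0.6584 -0.1994  0.188 ] [ 0.6754 -0.1773  0.188 ] 0.05577146085473233 52.35316411998233
mouth [ 0.6294 -0.254   0.1   ]
butt 0.1 [0.5856 0.1219 0.1   ] [221.4691 193.1995] [233.615  258.3589]
butt 0.12 [0.5866 0.1148 0.12  ] [222.8215 191.838 ] [234.0339 250.0515]
butt 0.14 [0.5877 0.1077 0.14  ] [224.2137 190.4364] [234.4578 241.6474]
butt 0.16 [0.5888 0.1006 0.16  ] [225.6477 188.9928] [234.8866 233.1449]
(array([0.5886, 0.095 , 0.1728]), np.float64(0.0027388137544174978))
(array([0.5888, 0.093 , 0.1805]), np.float64(0.0022720796836528064))
(array([ 0.6741, -0.1772,  0.1537]), np.float64(0.003659893728404897))
[0.556  0.2504 0.    ]
[0.5699 0.0586 0.    ]
[0.6933 0.0637 0.    ]
[0.68   0.2639 0.    ]
[0.6804 0.2647 0.    ]
[0.5562 0.257  0.    ]
[0.5691 0.0599 0.    ]
[0.6883 0.07   0.    ]
```

```bash
for i in 1 2; do python3 -m jog '{"travel":[[33,-28,-38],[33,-28,-38],[0,0,0],[0,0,0]],"dr":[[0,0,6.9],[0,0,6.9],[0,0,0],[0,0,0]],"jaw":[60,60,60,60]}'|sed -n 1,2p; done
python3 - <<'E'
from h import *
st=get_state();im=read_camera("wrist")
import pickle;pickle.dump(cam("wrist",st),open("w2.pkl","wb"));print(st["eef_pos"],Ro.from_quat(st["tcp_rot"]).as_matrix())
cv2.imwrite("pics/w2.png",im[:,:,::-1]);cv2.imwrite("pics/w2b.png",cv2.resize(im[:,:,::-1],(800,600),interpolation=3))
E
```

```text
time: 1.73
eef_pos: [0.5875, -0.1103, 0.3431]
time: 2.07
eef_pos: [0.6351, -0.1508, 0.2902]
[ 0.6351 -0.1508  0.2902] [[ 0.6126  0.7904 -0.0052]
 [ 0.7904 -0.6126  0.0025]
 [-0.0013 -0.0056 -1.    ]]
```

View pics/w2b.png

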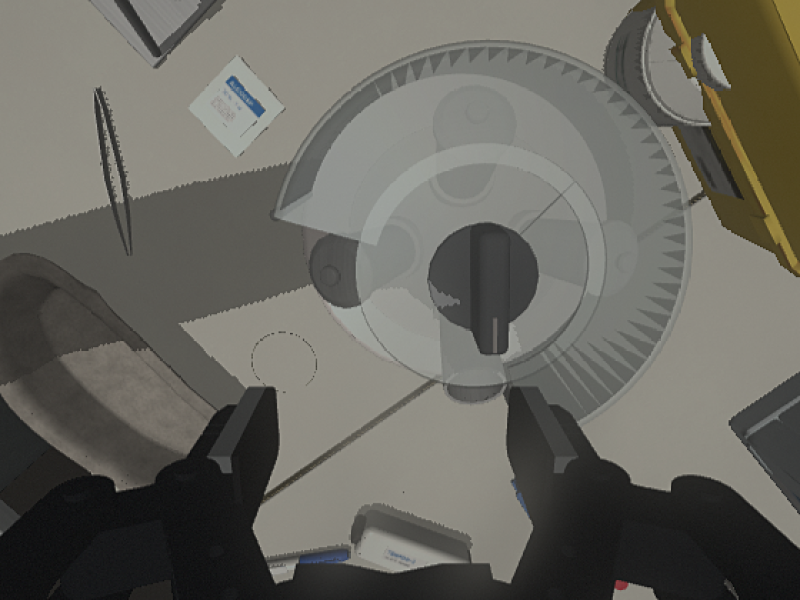

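The bar knob's top face runs from (494,234) to (495,352), aligned with the tool x axis. The hood gap edges run from (275,215) to (378,243), with the right one near (575,425). Next I'll compute the correction.

```bash
python3 - <<'E'
from h import *
import pickle
w=pickle.load(open("w2.pkl","rb"));k=.7
P=lambda u,z:plane(w,(u[0]*k,u[1]*k),z)
a=P((494,234),.188);b=P((496,352),.188);c=(a+b)/2
print("bar",a,b,c,np.linalg.norm(a-b),np.degrees(np.arctan2(*(a-b)[[1,0]])))
print("disc",P((484,276),.152))
e1=P((275,215),.142);e2=P((575,425),.142);print(e1,e2,np.linalg.norm((e1-c)[:2]),np.linalg.norm((e2-c)[:2]))
for e in(e1,e2):print(np.degrees(np.arctan2(*(c-e)[[1,0]])))
print("mouth",P((474,385),.1), "lid",P((335,270),.08))
E
```

```text
bar [ 0.6927 -0.1536  0.188 ] [ 0.6602 -0.2026  0.188 ] [ 0.6764 -0.1781  0.188 ] 0.05877637008964241 56.39649276388045
disc [ 0.6769 -0.1782  0.152 ]
[ 0.6065 -0.0838  0.142 ] [ 0.6669 -0.2924  0.142 ] 0.11738559994240605 0.11471546692704207
-53.42400099892952
85.2415030889446
mouth [ 0.6265 -0.2529  0.1   ] lid [ 0.5979 -0.1349  0.08  ]
```

```bash
python3 -m jog '{"travel":[[21,-14,-20],[20,-13,-20],[0,0,-30],[0,0,-30],[0,0,-28]],"dr":[[0,0,2],[0,0,2],[0,0,0],[0,0,0],[0,0,0]],"jaw":[60,60,60,60,60]}'; python3 -m jog '{"travel":[[0,0,0],[0,0,0],[0,0,0],[0,0,0],[0,0,0]],"dr":[[0,0,0],[0,0,0],[0,0,0],[0,0,0],[0,0,0]],"jaw":[60,255,255,255,255]}' 30;python3 -m jog '{"travel":[[0,0,0],[0,0,0],[0,0,0]],"dr":[[0,0,0],[0,0,0],[0,0,0]],"jaw":[255,255,255]}' 30; python3 -c "
from h import *
s=get_state();print(s['wrist_torque'],s['qpos'])"
```

```text
time: 2.53
eef_pos: [0.6779, -0.1774, 0.1684]
tcp_rot: [0.882, 0.472, 0.002, 0.002]
contact_force: [0.1, 0.4, -0.4]
opening: 0.761
time: 2.95
eef_pos: [0.6772, -0.1772, 0.1692]
tcp_rot: [0.881, 0.472, 0.001, 0.0]
contact_force: [-16.7, 10.4, 11.7]
opening: 0.204
time: 3.2
eef_pos: [0.676, -0.1765, 0.1692]
tcp_rot: [0.881, 0.473, -0.001, -0.001]
contact_force: [-7.9, 4.7, 8.5]
opening: 0.166
[ 0.7738  1.4343 -0.0441] [-0.4005  0.3894  1.5617  0.0008  1.1936  0.1856]
```

```bash
python3 -m jog '{"travel":[[-1,0.5,0],[0,0,0],[0,0,0],[0,0,0],[0,0,0]],"dr":[[0,0,-5],[0,0,-6],[0,0,-6],[0,0,-6],[0,0,-6]],"jaw":[255,255,255,255,255]}';  python3 -m jog '{"travel":[[0,0,0],[0,0,0],[0,0,0],[0,0,0],[0,0,0]],"dr":[[0,0,-6],[0,0,-6],[0,0,-4],[0,0,0],[0,0,0]],"jaw":[255,255,255,255,255]}'; python3 -c "
from h import *
s=get_state();print(s['wrist_torque'],s['qpos'],Ro.from_quat(s['tcp_rot']).as_matrix())
im=read_camera('wrist');cv2.imwrite('pics/w3.png',im[:,:,::-1]);cv2.imwrite('pics/w3b.png',cv2.resize(im[:,:,::-1],(800,600),interpolation=3))"
```

```text
time: 3.62
eef_pos: [0.6766, -0.1771, 0.1692]
tcp_rot: [0.972, 0.234, 0.001, 0.001]
contact_force: [-2.9, 0.4, 6.0]
opening: 0.163
time: 4.03
eef_pos: [0.6768, -0.1776, 0.1692]
tcp_rot: [0.995, 0.098, 0.002, 0.001]
contact_force: [-3.2, 1.5, 6.0]
opening: 0.168
[ 0.2546  0.5291 -0.3104] [-0.4014  0.3881  1.5634  0.0003  1.1868  0.9724] [[ 0.9807  0.1956  0.0031]
 [ 0.1956 -0.9807 -0.001 ]
 [ 0.0029  0.0016 -1.    ]]
```

View pics/w3b.png

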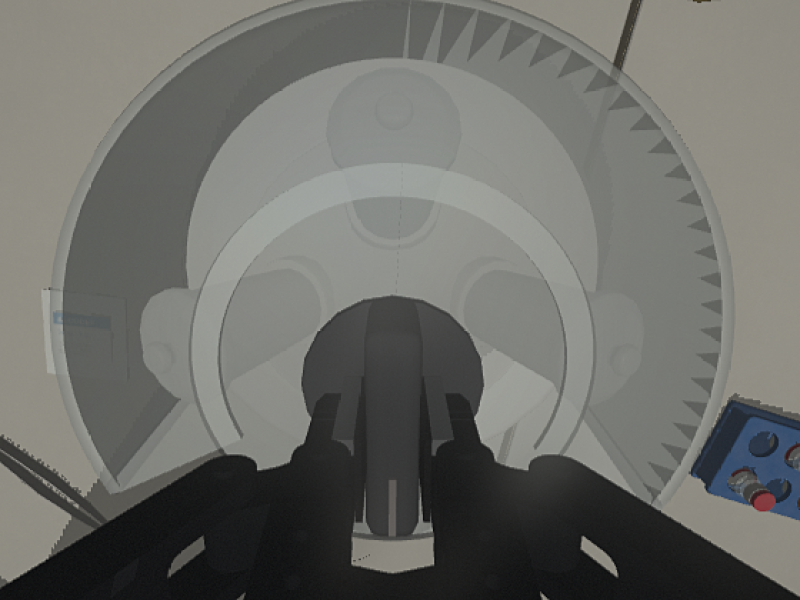

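The grip is on the bar, and the hood edges at (110,490) and (655,503) are almost symmetric. The torque of -0.31 N m means the detent is drawing the knob further clockwise.

```bash
python3 -m jog '{"travel":[[0,0,0],[0,0,0],[0,0,0]],"dr":[[0,0,-2.5],[0,0,0],[0,0,0]],"jaw":[255,255,255]}' >/dev/null; python3 -c "
from h import *
s=get_state();print(s['wrist_torque'],s['contact_force'],Ro.from_quat(s['tcp_rot']).as_euler('ZYX',degrees=True))";python3 -m jog '{"travel":[[0,0,0],[0,0,0],[0,0,0],[0,0,0]],"dr":[[0,0,0],[0,0,0],[0,0,0],[0,0,0]],"jaw":[100,100,60,60]}'; python3 -c "
from h import *
s=get_state();print(s['wrist_torque'],s['contact_force'],Ro.from_quat(s['tcp_rot']).as_euler('ZYX',degrees=True))"
```

```text
[ 0.1948  0.5396 -0.0944] [-2.9688  1.0737  6.0119] [  8.8502  -0.1639 179.895 ]
time: 4.67
eef_pos: [0.676, -0.1771, 0.165]
tcp_rot: [0.997, 0.078, 0.0, 0.0]
contact_force: [0.6, -0.5, 0.1]
opening: 0.731
[-0.0263  0.0351  0.0228] [ 0.5605 -0.4939  0.1404] [  8.8993  -0.0208 179.99  ]
```

```bash
python3 -m jog '{"travel":[[0,0,33],[0,0,33],[0,0,35],[-20,10,25],[-20,10,20]],"dr":[[0,0,0],[0,0,0],[0,0,0],[0,0,0],[0,0,0]],"jaw":[60,60,60,60,60]}';python3 -m jog '{"travel":[[-10,10,0],[-10,10,0],[0,0,0],[0,0,0]],"dr":[[0,0,0],[0,0,0],[0,0,0],[0,0,0]],"jaw":[60,60,60,60]}'|tail -5; python3 - <<'E'
from h import *
st=get_state();im=read_camera("wrist")
import pickle;pickle.dump(cam("wrist",st),open("w4.pkl","wb"))
cv2.imwrite("pics/w4.png",im[:,:,::-1]);cv2.imwrite("pics/w4b.png",cv2.resize(im[:,:,::-1],(800,600),interpolation=3))
E
```

```text
time: 5.08
eef_pos: [0.6365, -0.1576, 0.3139]
tcp_rot: [0.997, 0.077, 0.002, 0.001]
contact_force: [-0.1, -0.5, 0.0]
opening: 0.768
time: 5.42
eef_pos: [0.6158, -0.1369, 0.311]
tcp_rot: [0.997, 0.078, 0.0, 0.0]
contact_force: [-0.5, -0.3, -0.4]
opening: 0.766
```

View pics/w4b.png

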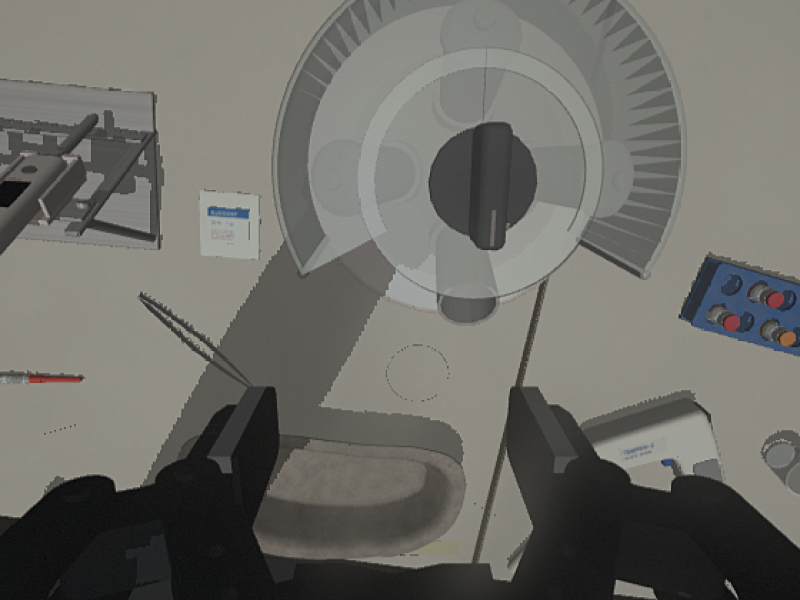

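```bash
python3 - <<'E'
from h import *
import pickle
w=pickle.load(open("w4.pkl","rb"));k=.7
P=lambda u,z:plane(w,(u[0]*k,u[1]*k),z)
c=P((491,185),.188)
a=P((492,123),.188);b=P((490,248),.188);c=(a+b)/2;print("bar",c,np.linalg.norm(a-b),np.degrees(np.arctan2(*(a-b)[[1,0]])))
for e in((303,275),(645,277)):
  q=P(e,.142);print(q,np.linalg.norm((q-c)[:2]),np.degrees(np.arctan2(*(c-q)[[1,0]])))
for z in(.07,.08,.09,.1,.11):
  l,r,m,bt=P((437,303),z),P((498,303),z),P((467.5,304),z),P((467,325),z)
  print(z,np.linalg.norm(l-r),m,np.linalg.norm((m-c)[:2]),np.degrees(np.arctan2(*(c-m)[[1,0]])), np.linalg.norm((bt-m)))
im=cv2.imread("pics/w4.png")[180:250,280:380]
cv2.imwrite("pics/w4c.png",cv2.resize(im,(800,560),interpolation=3))
E
```

```text
bar [ 0.6757 -0.177   0.188 ] 0.05987370539085817 11.101587180223476
[ 0.6052 -0.085   0.142 ] 0.11589363022326844 -52.50851465149331
[ 0.6359 -0.2885  0.142 ] 0.11842224815170531 70.31798421310629
0.07 0.045828100379743 [ 0.5824 -0.2002  0.07  ] 0.09623720656665176 13.989564763875483 0.01672039527548821
0.08 0.044637547799181956 [ 0.5852 -0.1983  0.08  ] 0.0930449178380502 13.247565913432448 0.01628602183259439
0.09 0.043446995218620985 [ 0.588  -0.1963  0.09  ] 0.08986934077059533 12.452988041466652 0.01585164838970057
0.1 0.04225644263806002 [ 0.5908 -0.1944  0.1   ] 0.0867123114263945 11.600377951890506 0.01541727494680676
0.11 0.04106589005749902 [ 0.5936 -0.1925  0.11  ] 0.08357593171834478 10.683559591818401 0.01498290150391294
```

View pics/w4c.png

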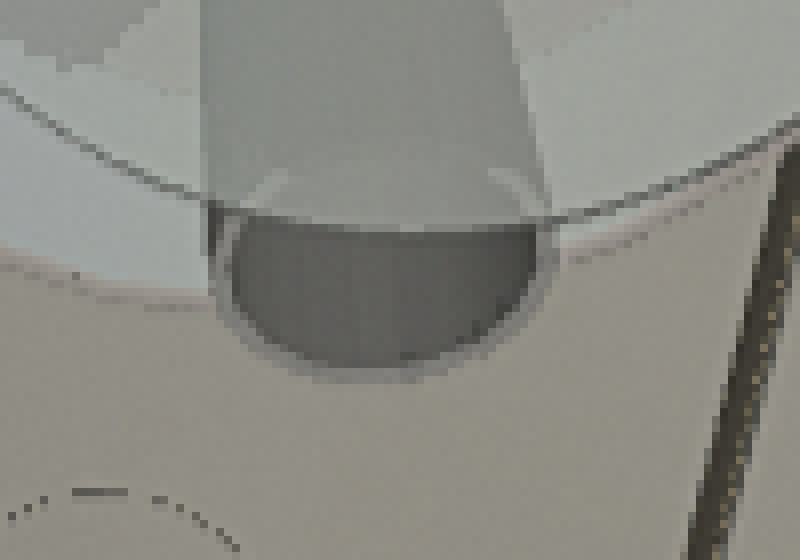

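```bash
python3 -m jog '{"travel":[[-3,39,-9],[-3,39,-9],[-3,39,-9],[-3,39,-8],[-3,39,-8]],"dr":[[0,0,-1],[0,0,-1],[0,0,-1],[0,0,-1],[0,0,-1.2]],"jaw":[120,120,120,120,120]}'>/dev/null;python3 -m jog '{"travel":[[-2,36,-8],[0,0,0],[0,0,0],[0,0,0]],"dr":[[0,0,0],[0,0,0],[0,0,0],[0,0,0]],"jaw":[120,120,120,120]}'|tail -5; python3 - <<'E'
from h import *
st=get_state();im=read_camera("wrist")
import pickle;pickle.dump(cam("wrist",st),open("w5.pkl","wb"))
print(Ro.from_quat(st['tcp_rot']).as_euler('ZYX',degrees=True))
cv2.imwrite("pics/w5.png",im[:,:,::-1]);cv2.imwrite("pics/w5b.png",cv2.resize(im[:,:,::-1],(800,600),interpolation=3))
# mouth radius consistency from w2/w4
w2=pickle.load(open("w2.pkl","rb"));w4=pickle.load(open("w4.pkl","rb"));c=np.array([.6765,-.1778])
for z in(.08,.09,.1,.11,.12):
  a=plane(w2,(474*.7,385*.7),z)[:2]-c;b=plane(w4,(328.1,212.7),z)[:2]-c
  print(z,np.linalg.norm(a),np.linalg.norm(b),[np.degrees(np.arctan2(-v[1],-v[0])) for v in(a,b)])
t=read_camera("top");s=read_camera("side");cv2.imwrite("pics/top1.png",t[:,:,::-1]);cv2.imwrite("pics/side1.png",s[:,:,::-1])
E
```

```text
time: 6.22
eef_pos: [0.5995, 0.0933, 0.2595]
tcp_rot: [0.999, 0.032, -0.0, 0.0]
contact_force: [-0.7, -0.0, -0.6]
opening: 0.529
[  3.7044   0.0293 179.9621]
0.08 0.10018949828173498 0.09354560538269953 [np.float64(57.78988764749317), np.float64(13.188546966804712)]
0.09 0.09522792461551075 0.09037279262013416 [np.float64(57.102391588668794), np.float64(12.381263125965118)]
0.1 0.09028156742164786 0.08721922392446342 [np.float64(56.339442186128785), np.float64(11.515419245849165)]
0.11 0.08535307220330267 0.08408706448965586 [np.float64(55.488217831585914), np.float64(10.584845775974461)]
0.12 0.08044572196130358 0.08097879860474153 [np.float64(54.53290783201354), np.float64(9.582552972428084)]
```

View pics/w5b.png

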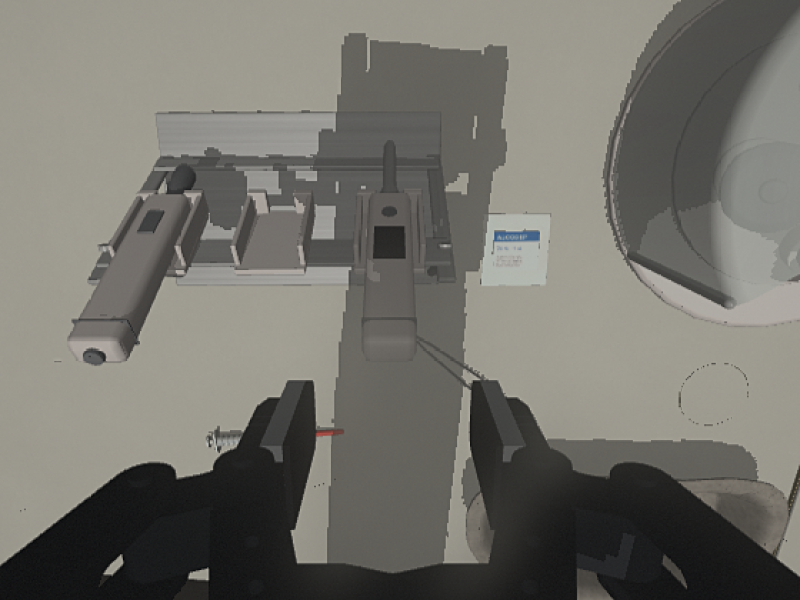

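The pen's butt face centre is at about (390,342) and its probe tip at (390,142). The middle cradle is empty at about (272,235), and the torch is in the +y cradle.

```bash
python3 - <<'E'
from h import *
import pickle
w=pickle.load(open("w5.pkl","rb"));k=.7
y=np.radians(3.7);L=np.radians(28);u=np.array([-np.sin(L)*np.cos(y),-np.sin(L)*np.sin(y),np.cos(L)])
o,d1=ray(w,(390*k,342*k));_,d2=ray(w,(390*k,142*k))
s,res,*_=np.linalg.lstsq(np.c_[d1,-d2],.185*u,rcond=None)
B=o+s[0]*d1;T=o+s[1]*d2;print("butt",B,"tip",T,res**.5,"mid",B-.0575*u,"grip",B-.0225*u)
D=(B-T);print(np.linalg.norm(D),np.degrees(np.arccos(D[2]/np.linalg.norm(D))),np.degrees(np.arctan2(-D[1],-D[0])))
# width check
for z in(B[2],):print(np.linalg.norm(plane(w,(362*k,342*k),z)-plane(w,(417*k,342*k),z)))
P=lambda p,z:plane(w,(p[0]*k,p[1]*k),z)
# rear sheet top corners / base front corners
print(P((157,113),0),P((440,113),0))
for a,b in(((238,267),(302,272)),((354,272),(418,274))):print("walls",P(a,.11),P(b,.11))
print("butts torch",P((100,345),B[2]))
E
```

```text
butt [0.5861 0.0928 0.1735] tip [0.6727 0.0987 0.0102] [0.0003] mid [0.613  0.0946 0.1227] grip [0.5966 0.0935 0.1536]
0.18499976442600075 28.00032934842341 3.8947606416402154
0.025239062307563096
[0.6817 0.2649 0.    ] [0.6946 0.0646 0.    ]
walls [0.6009 0.1793 0.11  ] [0.6003 0.1435 0.11  ]
walls [0.6022 0.1143 0.11  ] [0.6034 0.0783 0.11  ]
butts torch [0.5761 0.2257 0.1735]
```

```bash
python3 -m jog '{"travel":[[-1.5,0,-32],[-1.5,0,-32],[0,0,-32],[0,0,-29],[0,0,0]],"dr":[[0,0,0],[0,0,0],[0,0,0],[0,0,0],[0,0,0]],"jaw":[120,120,120,120,120]}'; python3 -m jog '{"travel":[[0,0,0],[0,0,0],[0,0,0],[0,0,0],[0,0,0]],"dr":[[0,0,0],[0,0,0],[0,0,0],[0,0,0],[0,0,0]],"jaw":[255,255,255,255,255]}' 40
```

```text
time: 6.78
eef_pos: [0.5916, 0.0924, 0.1278]
tcp_rot: [0.999, 0.031, -0.006, -0.0]
contact_force: [-0.6, 0.3, -1.5]
opening: 0.526
time: 7.2
eef_pos: [0.597, 0.0938, 0.137]
tcp_rot: [0.999, 0.032, 0.002, 0.0]
contact_force: [0.6, 1.1, 0.1]
opening: 0.278
```

```bash
python3 -m jog '{"travel":[[0,0,20],[0,0,35],[0,0,38],[0,0,38],[0,0,29]],"dr":[[0,0,0],[0,0,0],[0,0,0],[0,0,0],[0,0,0]],"jaw":[255,255,255,255,255]}'; python3 -m jog '{"travel":[[-12,-30,0],[-12,-37,0],[-12,-37,0],[-12,-37,0],[-12,-37,0]],"dr":[[0,0,1],[0,0,1],[0,0,1],[0,0,1],[0,0,1.2]],"jaw":[255,255,255,255,255]}';python3 -m jog '{"travel":[[-12,-37,-4],[-12,-37,-4],[-7,-35,-4],[0,-12,-4],[0,0,0]],"dr":[[0,0,0],[0,0,0],[0,0,0],[0,0,0],[0,0,0]],"jaw":[255,255,255,255,255]}'>/dev/null;python3 -m jog '{"travel":[[0,0,0],[0,0,0]],"dr":[[0,0,0],[0,0,0]],"jaw":[255,255]}'; python3 - <<'E'
from h import *
st=get_state();im=read_camera("wrist")
import pickle;pickle.dump((cam("wrist",st),st["eef_pos"]),open("w6.pkl","wb"))
print(st["eef_pos"],Ro.from_quat(st['tcp_rot']).as_euler('ZYX',degrees=True))
cv2.imwrite("pics/w6.png",im[:,:,::-1]);cv2.imwrite("pics/w6b.png",cv2.resize(im[:,:,::-1],(800,600),interpolation=3))
E
```

```text
time: 7.62
eef_pos: [0.5966, 0.094, 0.2997]
tcp_rot: [0.999, 0.032, 0.003, 0.0]
contact_force: [0.2, -0.5, -0.9]
opening: 0.272
time: 8.03
eef_pos: [0.5352, -0.0853, 0.2961]
tcp_rot: [0.997, 0.079, 0.001, 0.0]
contact_force: [0.9, -0.1, -1.2]
opening: 0.275
time: 8.62
eef_pos: [0.5053, -0.2041, 0.2794]
tcp_rot: [0.997, 0.078, 0.0, -0.0]
contact_force: [0.6, 0.9, 0.5]
opening: 0.277
[ 0.5053 -0.2041  0.2794] [   8.9485   -0.0414 -179.9899]
```

View pics/w6b.png

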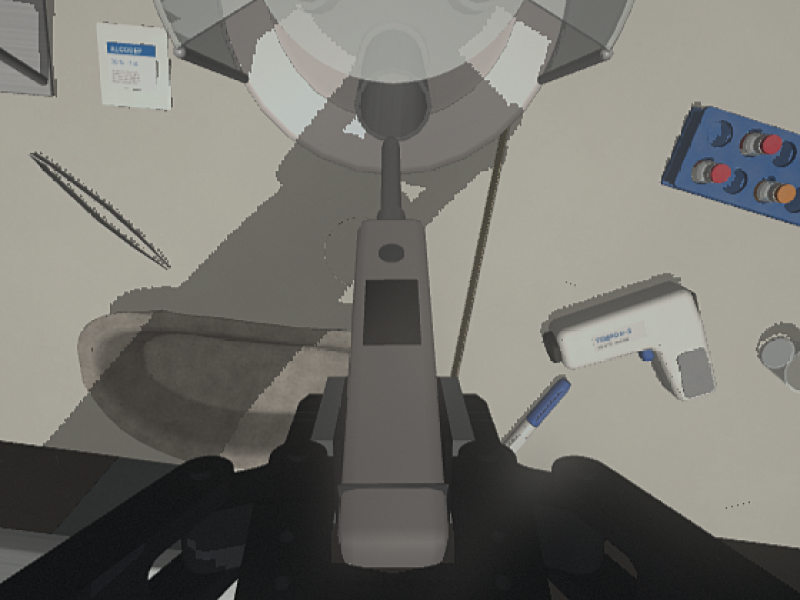

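The pen is held straight: the tip is at (390,138), and the pot mouth spans columns 357-431 with its centre near (394,103).

```bash
python3 - <<'E'
from h import *
import pickle
w,p=pickle.load(open("w6.pkl","rb"));k=.7
tip=p+[.0749,.0119,-.127];print("tip model",tip,proj(w,tip)/k)
y=np.radians(8.95);L=np.radians(28);u=np.array([-np.sin(L)*np.cos(y),-np.sin(L)*np.sin(y),np.cos(L)])
o,d1=ray(w,(393*k,525*k));_,d2=ray(w,(390*k,138*k))
M=np.array([.5943,-.1915,.112]);print("mouth model px",proj(w,M)/k)
Rm=Ro.align_vectors([u],[[0,0,1]])[0].as_matrix()
ring=np.array([proj(w,M+Rm@(.0205*np.array([np.cos(a),np.sin(a),0])))/k for a in np.linspace(0,6.28,60)])
print(ring.min(0),ring.max(0))
print("w4 ring");w4=pickle.load(open("w4.pkl","rb"));r4=np.array([(proj(w4,M+Rm@(.0205*np.array([np.cos(a),np.sin(a),0])))-[280,180])*8 for a in np.linspace(0,6.28,60)]);print(r4.min(0),r4.max(0))
print(plane(w,(394*k,104*k),.112))
E
```

```text
tip model [ 0.5802 -0.1922  0.1524] [390.763  138.7487]
mouth model px [393.5436 111.9259]
[356.064   74.1702] [431.0288 146.1659]
w4 ring
[201.8185 134.7495] [546.6322 377.1038]
[ 0.5984 -0.1911  0.112 ]
```

```bash
python3 -m jog '{"travel":[[3,-1,-14],[7.5,1.1,-14],[7.5,1.1,-14],[7.5,1.2,-14],[7.5,1.2,-14]],"dr":[[0,0,0],[0,0,0],[0,0,0],[0,0,0],[0,0,0]],"jaw":[255,255,255,255,255]}'; python3 -m jog '{"travel":[[7,1.1,-14],[0,0,0],[0,0,0],[0,0,0],[0,0,0]],"dr":[[0,0,0],[0,0,0],[0,0,0],[0,0,0],[0,0,0]],"jaw":[255,255,255,255,255]}'
for i in 1 2 ; do python3 -m jog '{"travel":[[0,0,0],[0,0,0],[0,0,0],[0,0,0],[0,0,0]],"dr":[[0,0,0],[0,0,0],[0,0,0],[0,0,0],[0,0,0]],"jaw":[255,255,255,255,255]}'; done
python3 - <<'E'
from h import *
import pickle
st=get_state();im=read_camera("wrist");p=st["eef_pos"];w=cam("wrist",st);s=read_camera("side")
tip=p+[.0749,.0119,-.127];y=np.radians(8.95);L=np.radians(28);u=np.array([-np.sin(L)*np.cos(y),-np.sin(L)*np.sin(y),np.cos(L)])
M=np.array([.597,-.191,.112]);print(tip,(M-tip)@u, np.linalg.norm((M-tip)-((M-tip)@u)*u))
# predicted px of shoulder & mouth
print("shoulder",proj(w,tip+.07*u)/.7,"mouth",proj(w,M)/.7,"side mouth",proj(cam("side"),M))
a=cv2.resize(im[40:220,180:370,::-1],(600,568),interpolation=3)
b=cv2.resize(s[150:240,190:300,::-1],None,fx=1.8,fy=1.8)
cv2.imwrite("pics/w7.png",im[:,:,::-1]);cv2.imwrite("pics/side7.png",s[:,:,::-1])
cv=np.zeros((568,800,3),np.uint8);cv[:,:600]=a;cv[:b.shape[0],600:600+b.shape[1]]=b
cv2.imwrite("pics/w7b.png",cv)
E
```

```text
time: 9.08
eef_pos: [0.5389, -0.1998, 0.2088]
tcp_rot: [0.997, 0.079, 0.0, 0.0]
contact_force: [0.0, 0.4, -0.5]
opening: 0.273
time: 9.5
eef_pos: [0.5454, -0.2003, 0.1965]
tcp_rot: [0.997, 0.078, 0.001, 0.001]
contact_force: [0.6, 0.1, -0.7]
opening: 0.278
time: 9.92
eef_pos: [0.5449, -0.2006, 0.1951]
tcp_rot: [0.997, 0.077, 0.0, 0.0]
contact_force: [0.4, -0.6, -1.0]
opening: 0.272
time: 10.33
eef_pos: [0.5449, -0.2004, 0.1948]
tcp_rot: [0.997, 0.078, -0.0, -0.0]
contact_force: [0.4, -0.5, -0.8]
opening: 0.276
[ 0.6198 -0.1885  0.0678] 0.04976098743004638 0.0011986394917603328
shoulder [390.4093 226.4989] mouth [387.8567 196.061 ] side mouth [271.5255 178.4262]
```

View pics/w7b.png

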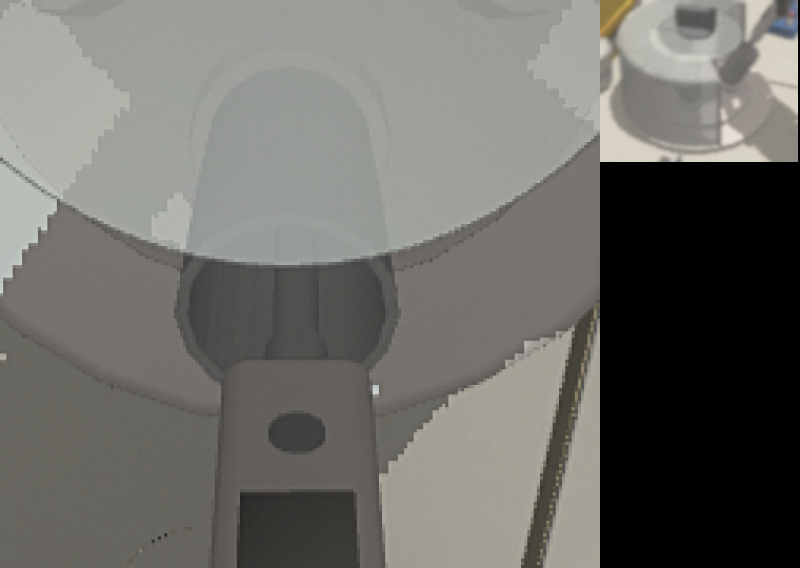

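The probe stands in the mouth (rim columns 178-398, centre 288, close to the prediction). I'll check the rim scale, then retreat.

```bash
python3 - <<'E'
from h import *
st=get_state();w=cam("wrist",st);M=np.array([.597,-.191,.112])
print(st["time"],(w[1]@M+w[2])[2],"from width",375.18*.041/((398-178)/3.158), "up/depth",w[1][2])
E
python3 -m jog '{"travel":[[0,0,0],[0,0,0],[0,0,0],[0,0,0],[0,0,0]],"dr":[[0,0,0],[0,0,0],[0,0,0],[0,0,0],[0,0,0]],"jaw":[255,255,255,255,255]}'
```

```text
10.4333 0.223408012470051 from width 0.22080707290909093 up/depth [-0.291  -0.046  -0.9556]
time: 10.85
eef_pos: [0.5449, -0.2004, 0.1949]
tcp_rot: [0.997, 0.078, -0.0, -0.0]
contact_force: [-0.3, 0.4, -1.2]
opening: 0.274
```

```bash
python3 -m jog '{"travel":[[-7.5,-1.2,14],[-7.5,-1.2,14],[-7.5,-1.2,14],[-7.5,-1.2,14],[-7.5,-1.2,14]],"dr":[[0,0,0],[0,0,0],[0,0,0],[0,0,0],[0,0,0]],"jaw":[255,255,255,255,255]}'; python3 -m jog '{"travel":[[-7,0,14],[0,0,35],[5,20,10],[9,36,0],[9,36,0]],"dr":[[0,0,0],[0,0,0],[0,0,0],[0,0,-1],[0,0,-1]],"jaw":[255,255,255,255,255]}'; python3 -m jog '{"travel":[[9,36,0],[9,36,0],[9,36,0],[9,36,0],[9,36,0]],"dr":[[0,0,-1],[0,0,-1],[0,0,-1.2],[0,0,0],[0,0,0]],"jaw":[255,255,255,255,255]}'; python3 -m jog '{"travel":[[9,36,0],[9,36,0],[9,20,0],[0,0,0],[0,0,0]],"dr":[[0,0,0],[0,0,0],[0,0,0],[0,0,0],[0,0,0]],"jaw":[255,255,255,255,255]}';python3 -c "
from h import *
s=get_state();print(s['eef_pos'],Ro.from_quat(s['tcp_rot']).as_euler('ZYX',degrees=True))"
```

```text
time: 11.27
eef_pos: [0.507, -0.2064, 0.2655]
tcp_rot: [0.997, 0.078, -0.0, -0.0]
contact_force: [-0.5, 0.6, -0.9]
opening: 0.275
time: 11.68
eef_pos: [0.524, -0.1145, 0.3258]
tcp_rot: [0.998, 0.058, 0.002, 0.001]
contact_force: [0.8, -0.3, -1.1]
opening: 0.277
time: 12.1
eef_pos: [0.5685, 0.0675, 0.3241]
tcp_rot: [0.999, 0.032, 0.0, 0.0]
contact_force: [0.5, -0.1, -0.5]
opening: 0.279
time: 12.52
eef_pos: [0.5953, 0.1585, 0.3234]
tcp_rot: [0.999, 0.033, -0.0, 0.0]
contact_force: [0.6, 0.6, -0.8]
opening: 0.278
[0.5953 0.1585 0.3234] [  3.8308   0.0542 179.9682]
```

```bash
python3 -m jog '{"travel":[[-1.8,-0.8,-36],[0,0,-37],[0,0,-37],[0,0,-30],[0,0,0]],"dr":[[0,0,0],[0,0,0],[0,0,0],[0,0,0],[0,0,0]],"jaw":[255,255,255,255,255]}'; python3 -m jog '{"travel":[[0,0,-12],[0,0,-11],[0,0,-11],[0,0,-6],[0,0,0]],"dr":[[0,0,0],[0,0,0],[0,0,0],[0,0,0],[0,0,0]],"jaw":[255,255,255,255,255]}';python3 -m jog '{"travel":[[0,0,-2],[0,0,-2],[0,0,0]],"dr":[[0,0,0],[0,0,0],[0,0,0]],"jaw":[255,255,255]}'
```

```text
time: 12.93
eef_pos: [0.5885, 0.1547, 0.1755]
tcp_rot: [0.999, 0.031, -0.008, 0.001]
contact_force: [-1.3, -1.5, -1.6]
opening: 0.275
time: 13.35
eef_pos: [0.5931, 0.1566, 0.1429]
tcp_rot: [0.999, 0.032, -0.001, 0.0]
contact_force: [0.5, -0.6, -1.4]
opening: 0.276
time: 13.6
eef_pos: [0.5939, 0.1569, 0.1403]
tcp_rot: [0.999, 0.032, 0.0, -0.0]
contact_force: [0.5, -0.7, -0.5]
opening: 0.272
```

```bash
python3 -m jog '{"travel":[[-0.7,0.5,-1.5],[0,0,-1.5],[0,0,0],[0,0,0]],"dr":[[0,0,0],[0,0,0],[0,0,0],[0,0,0]],"jaw":[255,255,255,255]}'; python3 -m jog '{"travel":[[0,0,-1],[0,0,0],[0,0,0]],"dr":[[0,0,0],[0,0,0],[0,0,0]],"jaw":[255,255,255]}'
```

```text
time: 13.93
eef_pos: [0.5928, 0.1573, 0.1368]
tcp_rot: [0.999, 0.032, -0.0, -0.0]
contact_force: [0.4, -0.2, -0.3]
opening: 0.274
time: 14.18
eef_pos: [0.593, 0.1574, 0.1366]
tcp_rot: [0.999, 0.032, 0.0, -0.0]
contact_force: [-1.7, 0.9, 2.9]
opening: 0.277
```

```bash
python3 -m jog '{"travel":[[0,0,0],[0,0,0],[0,0,0],[0,0,0],[0,0,0]],"dr":[[0,0,0],[0,0,0],[0,0,0],[0,0,0],[0,0,0]],"jaw":[160,130,130,130,130]}'; python3 -m jog '{"travel":[[0,0,20],[0,0,35],[0,0,38],[0,0,30],[0,0,0]],"dr":[[0,0,0],[0,0,0],[0,0,0],[0,0,0],[0,0,0]],"jaw":[130,130,130,130,130]}';python3 -m jog '{"travel":[[0,-30,0],[0,-34,0],[0,0,0],[0,0,0]],"dr":[[0,0,0],[0,0,0],[0,0,0],[0,0,0]],"jaw":[130,130,130,130]}'; python3 - <<'E'
from h import *
import pickle
st=get_state();im=read_camera("wrist");pickle.dump(cam("wrist",st),open("w8.pkl","wb"))
cv2.imwrite("pics/w8.png",im[:,:,::-1]);cv2.imwrite("pics/w8b.png",cv2.resize(im[:,:,::-1],(800,600),interpolation=3))
w=cam("wrist",st);B=np.array([.5861,.0928,.1735])+[-.0042,.0639,0];T=np.array([.6727,.0987,.0102])+[-.0042,.0639,0]
print("expected butt,tip px",proj(w,B)/.7,proj(w,T)/.7)
E
```

```text
time: 14.6
eef_pos: [0.5929, 0.1572, 0.1356]
tcp_rot: [0.999, 0.032, -0.0, 0.0]
contact_force: [-0.1, -0.7, 0.0]
opening: 0.495
time: 15.02
eef_pos: [0.5966, 0.1577, 0.2682]
tcp_rot: [0.999, 0.032, 0.007, -0.0]
contact_force: [0.9, 0.1, 0.9]
opening: 0.491
time: 15.35
eef_pos: [0.5929, 0.092, 0.2586]
tcp_rot: [1.0, 0.031, -0.0, -0.0]
contact_force: [0.7, 0.8, -0.0]
opening: 0.494
expected butt,tip px [247.3935 329.6694] [297.0571 132.6586]
```

The picture limit is reached, so I'll verify numerically: find the dark display blob in w5 (home in the old cradle) and in w8, and compare.

```bash
python3 - <<'E'
from h import *
import pickle
y=np.radians(3.8);L=np.radians(28);u=np.array([-np.sin(L)*np.cos(y),-np.sin(L)*np.sin(y),np.cos(L)]);n=np.array([np.cos(L)*np.cos(y),np.cos(L)*np.sin(y),np.sin(L)])
w5=pickle.load(open("w5.pkl","rb"));w8=pickle.load(open("w8.pkl","rb"))
i5=cv2.imread("pics/w5.png",0);i8=cv2.imread("pics/w8.png",0)
def blobs(im,c,r=45):
    x0,y0=int(c[0])-r,int(c[1])-r;x0=max(x0,0);y0=max(y0,0);m=(im[y0:y0+2*r,x0:x0+2*r]<45).astype(np.uint8)
    k,l,s,ce=cv2.connectedComponentsWithStats(m)
    return [(s[i,4],s[i,2],s[i,3],ce[i]+[x0,y0]) for i in range(1,k) if s[i,4]>60]
b5=blobs(i5,(273,169));print(b5)
A=np.array([.613,.0946,.1227])+.0085*n
b=max(b5,key=lambda q:-abs(q[3][0]-273)-abs(q[3][1]-169))
o,d=ray(w5,b[3]);X=o+d*((A-o)@n)/(d@n);print("display",X)
e=proj(w8,X+[-.0042,.0639,0]);print("expect",e,blobs(i8,e))
# template match of the whole pen-butt patch scaled none: correlation near expected
t=i5[222:258,248:298];B=np.array([.5861,.0928,.1735]);p5=proj(w5,B);p8=proj(w8,B+[-.0042,.0639,0])
print(p5,p8)
E
```

```text
[(np.int32(449), np.int32(23), np.int32(22), array([272.0156, 169.2873]))]
display [0.6228 0.096  0.1222]
expect [185.603  161.1624] [(np.int32(479), np.int32(27), np.int32(22), array([184.1503, 161.5532]))]
[273.0649 239.4016] [173.1754 230.7686]
```

```bash
python3 - <<'E'
from h import *
for n in("top","side"):
    a=cv2.imread(f"pics/{n}1.png",0);b=cv2.cvtColor(read_camera(n),cv2.COLOR_RGB2GRAY)
    d=cv2.absdiff(cv2.GaussianBlur(a,(5,5),0),cv2.GaussianBlur(b,(5,5),0))
    k,l,s,c=cv2.connectedComponentsWithStats((d>18).astype(np.uint8));print(n,[tuple(map(int,s[i])) for i in range(1,k) if s[i,4]>6])
E
```

```text
top [(175, 139, 60, 11, 353), (233, 151, 25, 5, 89), (235, 165, 9, 6, 20), (247, 177, 6, 4, 16), (189, 181, 31, 11, 162), (234, 180, 8, 4, 21), (248, 182, 5, 3, 11), (253, 199, 4, 3, 10), (171, 210, 7, 8, 35), (222, 214, 9, 5, 33), (169, 219, 9, 31, 73), (166, 251, 3, 9, 16), (219, 340, 39, 5, 149)]
side [(533, 8, 19, 11, 72), (518, 19, 6, 3, 15), (502, 22, 6, 3, 14), (230, 60, 15, 5, 62), (247, 60, 5, 3, 11), (254, 66, 13, 15, 47), (196, 83, 14, 12, 73), (509, 93, 21, 71, 329), (491, 94, 14, 3, 35), (464, 97, 5, 4, 15), (395, 103, 24, 5, 82), (423, 103, 4, 2, 7), (196, 106, 10, 14, 60), (349, 107, 36, 6, 145), (291, 110, 56, 5, 232), (259, 112, 20, 12, 102), (285, 112, 4, 2, 8), (246, 121, 8, 5, 17), (208, 123, 4, 7, 20), (229, 123, 12, 4, 25), (239, 126, 5, 3, 9), (242, 127, 9, 31, 140), (208, 132, 18, 61, 356), (231, 133, 12, 4, 15), (228, 165, 18, 40, 264), (221, 194, 4, 9, 32), (213, 229, 24, 24, 224), (176, 248, 23, 30, 156), (226, 249, 3, 3, 7), (218, 255, 7, 7, 31), (225, 261, 5, 5, 19), (249, 263, 4, 3, 11), (214, 287, 9, 10, 66), (234, 287, 6, 5, 21), (418, 304, 11, 44, 198)]
```

```bash
python3 -c "
from plant import *
print(get_state()['time'],get_state()['contact_force']);print(sign_off())"
```

```text
15.5 [ 0.73503884 -0.46851936  1.15808264]
the job is handed in; nothing more can be done
None
```

The job is done and was handed in at 15.5 s of the 61 s allowed.

- **Carousel:** I turned it clockwise by the knob to the click and let go. The torque just before release had dropped to about -0.09 N m. Top pictures from before and after the dip show no change at the station.
- **Dip:** The probe was about 5 cm deep in the open pot by calculation, accurate to about 3 mm. I held it there for over 1.5 s, and the force readings stayed below about 1.5 N.
- **Drain cradle:** I lowered the pen into the middle cradle until it gave about 3 N of upward contact, then released it. The display then lay within about 1.5 pixels (roughly 1 mm) of where it should be when fully home.
- **Not checked by eye:** The picture limit ran out before I could view the final image, so the final placing was checked only by numbers. The side-camera comparison was too cluttered by the arm and shadows to be useful. I did not check the torch separately; no force reading suggested contact with it.

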